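# Stand the coasters back in their rack

### The arm

A 6-joint arm with a two-finger parallel gripper is mounted at the origin on the work surface. World frame = base frame: x ahead of the robot, y to its left, z up, the work surface at z = 0. Lengths are in m, angles in degrees, forces in N, time in s.
With the tool pointing down it reaches from about 0.3 to 0.75 m from the base axis. Payload 8.5 kg.
Tool frame: the origin (TCP) lies between the finger pads; the fingertips stand 17 mm ahead of it and the grasp point (between the pads) lies 2 mm behind it; z points along the fingers, y is the direction in which the jaws open and shut (so a half turn about z gives the same grasp; the last joint's range is limited). The gripper opens to 85 mm and grips with 20 to 120 N. Pads are 22 mm wide; open, the fingers measure 114 mm over their backs; the gripper's body (76 mm by 85 mm) begins 54 mm behind the grasp point. The pads swing forward as they close: fully open they stand 13 mm farther back than shut.
Start: joints at [-88.081, 21.807, 74.336, -0, 83.858, -12.336], TCP at [0.135, -0.533, 0.248] pointing down, gripper open.
Joint ranges: [-178.18, 178.18], [-50.72, 133.34], [12.68, 142.11], [-81.47, 261.47], [9.98, 163.14], [-165.26, 165.26]. Speed limits (degrees/s): [136.94, 136.94, 180, 180, 180, 180].

### API

Orientations are given as a 3x3 rotation matrix whose columns are the frame's x, y, z axes.
In Python, from rig import readout, eyes, env gives the robot as it stands.
- The arm moves only by the tool arm_command, never from a script. Its argument "rows" is text: rows parted by semicolons, each of 7 numbers parted by spaces: the closure, from 0 (fully open) to 1 (shut), then the shift along the tool's x, y, z in mm, then the turn, a rotation vector about the tool's x, y, z in degrees. In form: grip dx dy dz rx ry rz; .... A call has 1 to 5 rows; each row shifts and turns the commanded pose from where the row before left it, along the tool's axes as they then stand; what a row does not reach is not made up. A row lasts 1/12 s, in which the tool goes at most 41.7 mm and 7.16 degrees, less where a joint would pass 70% of its speed; a pose out of reach is approached as far as the arm can. A call with a gripper value outside its range is refused whole. The fingers move at their own pace and stop on an object; "squeeze" is the grip in N (left out, the last holds). Time passes only in rows, so rows that do not move let the fingers close. It gives the time, the measured TCP pose, the force and the opening at its end, in the units of the state.
- readout.observe(): the state, without advancing time (a new reading comes with each control period).
- eyes.get_image(name): name is "scene" or "side" or "wrist"; returns the picture (384x512x3 uint8, red, green, blue); there is no depth.
- eyes.camera_model(name): a dict with "mtx" (3x3 intrinsics, pixels), "view" (4x4, takes a point from world to camera coordinates). Camera axes: x right, y up, looking along -z (the intrinsics and any distortion apply to the point x, -y, -z); pixel columns grow to the right and rows downward; lengths in m; the calibration is good to about 2 mm. A picture is of the moment at which its call begins: read the wrist's pose just before it. camera_model takes no time and is no camera call; for the wrist camera it gives the pose at the moment of the call.
- env.close_job(): hands the job in, once; it reports no verdict.
The state is a dict: "time_s": time; "q": joint angles; "qvel": joint speeds; "joint_efforts": joint torques, N m; "position": TCP position; "tool_rot": TCP orientation; "ft_force": force on the tool from outside, world axes, zero at the start; "wrist_torque": the same for the moment, N m; "grip_width": finger opening in m.
Only numpy, scipy, OpenCV 4.12 (cv2) and the standard library are available. Lean on these libraries where they do the work, as an engineer would, in place of code of your own. Each camera call takes 0.05 s, during which the arm holds its last target. There are 200 camera calls.

### The job

Take the two coasters that lean in the cream desk caddy and stand each one upright in a free slot of the wire coaster rack, fully down on its rails, with its glazed face looking the same way as those of the three coasters already standing there. Set the coasters down gently, do not drop or ram them, and leave the three standing coasters in their slots and the other things on the desk where they are.

Things in the scene. Friction and masses are not known exactly. Their poses are not given: they have to be found in the camera images.
- caddy: fixed cream-lacquered trough 52 (x) by 231 (y) by 49 mm high, walls and floor 5 mm, two compartments along y, 113 mm apart, each 42 by 108 mm inside. Origin: centre of the underside, z up, -x side roughly away from the robot, to the far edge of the desk. A coaster leans in each: foot in the bottom corner at the +x wall, back on the top edge of the -x wall, top leaning over to -x. Which is where varies.
- coaster1: loose round coaster, 95 mm across, 9 mm thick, about 0.13 kg; one face glazed dark teal with cream rings, the other cork. Origin at the disc's centre, z axis out of the glazed face. Starts leaning in a caddy compartment, glazed face up, plane 38 degrees from vertical; its top 38 mm lies beyond the edge it rests on (over 30 mm beyond the wall), free on both faces.
- coaster2: loose round coaster, 95 mm across, 9 mm thick, about 0.13 kg; one face glazed dark teal with cream rings, the other cork. Origin at the disc's centre, z axis out of the glazed face. Starts leaning in a caddy compartment, glazed face up, plane 38 degrees from vertical; its top 38 mm lies beyond the edge it rests on (over 30 mm beyond the wall), free on both faces.
- stood1: loose round coaster, 95 mm across, 9 mm thick, about 0.13 kg; one face glazed dark teal with cream rings, the other cork. Origin at the disc's centre, z axis out of the glazed face. Already stands upright in one of the rack's slots (which one varies), glazed face to the rack's front end; it stays there.
- stood2: loose round coaster, 95 mm across, 9 mm thick, about 0.13 kg; one face glazed dark teal with cream rings, the other cork. Origin at the disc's centre, z axis out of the glazed face. Already stands upright in one of the rack's slots (which one varies), glazed face to the rack's front end; it stays there.
- stood3: loose round coaster, 95 mm across, 9 mm thick, about 0.13 kg; one face glazed dark teal with cream rings, the other cork. Origin at the disc's centre, z axis out of the glazed face. Already stands upright in one of the rack's slots (which one varies), glazed face to the rack's front end; it stays there.
- rack: fixed coaster rack: bamboo board 215 (x) by 86 (y) by 12 mm, two 6 mm wire rails along x at y = 26 and -26 mm, axes 22 mm above the table, on which the coasters' rims rest, and five slots in a row, each between four upright 4 mm tines that rise from the rails to 64 mm above the table, 14 mm clear between them in x. Origin: centre of the underside, z up, x to the front end.
- slot0 (a point): centre of a coaster fully seated in the slot at x = -76 mm of the rack, 65 mm above the table (its top is then at 113 mm, its plane is the rack's y-z); axes as the rack's. Three of the five slots are taken at the start. Slots are 38 mm apart: only 29 mm are free between neighbouring coasters, so fingers may open only a little there.
- slot1 (a point): centre of a coaster fully seated in the slot at x = -38 mm of the rack, 65 mm above the table (its top is then at 113 mm, its plane is the rack's y-z); axes as the rack's. Three of the five slots are taken at the start. Slots are 38 mm apart: only 29 mm are free between neighbouring coasters, so fingers may open only a little there.
- slot2 (a point): centre of a coaster fully seated in the slot at x = 0 mm of the rack, 65 mm above the table (its top is then at 113 mm, its plane is the rack's y-z); axes as the rack's. Three of the five slots are taken at the start. Slots are 38 mm apart: only 29 mm are free between neighbouring coasters, so fingers may open only a little there.
- slot3 (a point): centre of a coaster fully seated in the slot at x = 38 mm of the rack, 65 mm above the table (its top is then at 113 mm, its plane is the rack's y-z); axes as the rack's. Three of the five slots are taken at the start. Slots are 38 mm apart: only 29 mm are free between neighbouring coasters, so fingers may open only a little there.
- slot4 (a point): centre of a coaster fully seated in the slot at x = 76 mm of the rack, 65 mm above the table (its top is then at 113 mm, its plane is the rack's y-z); axes as the rack's. Three of the five slots are taken at the start. Slots are 38 mm apart: only 29 mm are free between neighbouring coasters, so fingers may open only a little there.
- rack_front (a point): middle of the upper edge of the rack board's front end (x = 107.5 mm of the rack): the end to which all glazed faces look.
- tin: bystander: round metal tin with a yellow band, 58 mm across, 36 mm high; origin at the centre of its underside.
- remote_long: bystander: black remote control lying flat, 170 x 44 x 18 mm, long side along its x; origin at the centre of its underside.
- remote_short: bystander: black remote control lying flat, 145 x 44 x 18 mm, long side along its x; origin at the centre of its underside.
- plant: bystander: aloe in a black pot, pot 86 mm across and 72 mm high, leaves up to 190 mm high and 130 mm across; origin at the centre of its underside.
- mug: bystander: white mug, 80 mm across, 95 mm high, handle at its +y; origin at the centre of its underside.
- clock: bystander: domed silver alarm clock, 116 mm across, 57 mm high; origin at the centre of its underside.

How it is judged:
By the outcome, as a careful person would: the job done as asked, in the order asked, and still so for the second after the job is handed in, with the robot touching nothing.
It also fails if it takes over 58 s, if anything falls off the work surface, if the arm or the gripper's body presses on something with over 40 N, if the wrist force passes 120 N, or if a joint passes its speed limit or range.

## Working session

There is one attempt and no reset: what is moved stays moved. The work goes in short steps, Python scripts to look and compute and a tool call to move; the robot and the scene stay as the last step left them, time stands still between calls to the robot, and variables do not carry over. Pictures are saved under pics/ and viewed, about 8 in all and at most 12, crops included, and the job is handed in when it is done.

Besides the shell and the picture viewer there is one more tool, called after ">>>" as name(argument=value, ...) on one line, values as JSON. arm_command: Moves the arm, as the interface text tells. Its arguments: {"type":"object","properties":{"rows":{"type":"string"},"squeeze":{"type":"number"}},"required":["rows"]}

```bash
mkdir -p pics; ls; python3 - <<'E'
from rig import readout, eyes, env
import cv2, numpy as np
s=readout.observe(); print(s)
a=eyes.get_image("scene"); b=eyes.get_image("side")
cv2.imwrite("pics/scene0.png",a[...,::-1]); cv2.imwrite("pics/side0.png",b[...,::-1])
for n in("scene","side","wrist"):
    m=eyes.camera_model(n); print(n,{k:np.round(v,4).tolist() if not isinstance(v,str) else v for k,v in m.items()})
E
```

```text
pics
{'time_s': 0.0, 'q': array([-8.80798931e+01,  2.18401502e+01,  7.43859324e+01,  4.92039695e-04,
        8.38563006e+01, -1.23372885e+01]), 'qvel': array([ 0.05343818, -0.00573539,  0.03317731, -0.05168657,  0.20497464,
       -0.00149712]), 'joint_efforts': array([-6.04481138e-04, -4.48455799e+01, -2.31281090e+01, -2.37952245e-04,
        4.64803466e-03,  2.09121936e-06]), 'position': array([ 0.13542961, -0.53278705,  0.24771269]), 'tool_rot': array([[ 9.69199364e-01,  2.46277468e-01, -3.96431548e-05],
       [ 2.46277269e-01, -9.69198350e-01,  1.43733686e-03],
       [ 3.15561603e-04, -1.40282918e-03, -9.99998966e-01]]), 'ft_force': array([-0.20624718,  0.4129597 ,  0.07874794]), 'wrist_torque': array([ 0.04001885,  0.01323764, -0.05566008]), 'grip_width': 0.08538337489342812}
scene {'mtx': [[494.5463, 0.0, 256.8319], [0.0, 494.5463, 196.1396], [0.0, 0.0, 1.0]], 'view': [[-0.7368, 0.6761, -0.0062, 0.4167], [-0.5473, -0.5911, 0.5925, 0.251], [0.397, 0.44, 0.8055, -1.3748], [0.0, 0.0, 0.0, 1.0]]}
side {'mtx': [[378.0023, 0.0, 259.3597], [0.0, 378.0023, 192.5099], [0.0, 0.0, 1.0]], 'view': [[-0.9997, -0.0091, -0.0246, 0.536], [-0.0168, -0.4981, 0.867, -0.0449], [-0.0202, 0.8671, 0.4978, -0.8706], [0.0, 0.0, 0.0, 1.0]]}
wrist {'mtx': [[313.1578, 0.0, 256.4826], [0.0, 313.1578, 189.5991], [0.0, 0.0, 1.0]], 'view': [[0.2461, -0.9692, -0.0007, -0.5484], [0.9256, 0.2353, -0.2966, 0.0383], [0.2876, 0.0724, 0.955, -0.3787], [0.0, 0.0, 0.0, 1.0]]}
```

View pics/scene0.png

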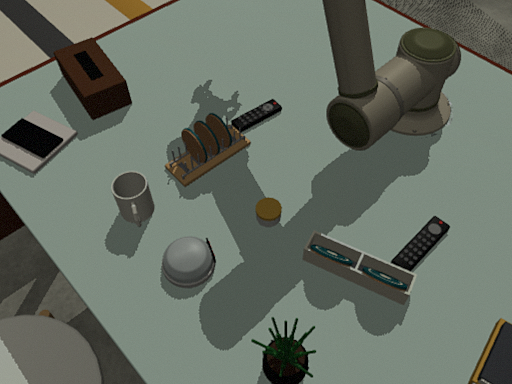

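View pics/side0.png

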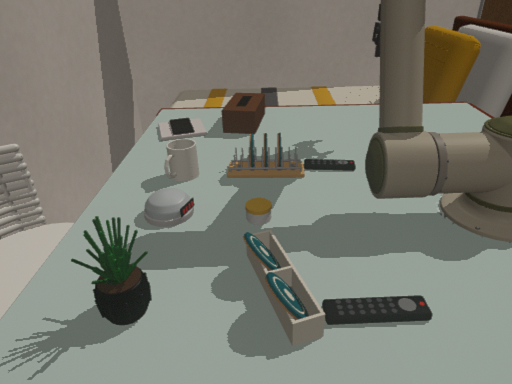

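The scene view shows the caddy with corners near (313,234), (416,270), (409,300) and (304,257), and the rack with corners near (166,167), (185,184), (250,145) and (230,126). The rack's cork faces point to the lower left. I'll enlarge both and compute positions.

```bash
cat > h.py <<'E'
import cv2, numpy as np
from rig import readout, eyes, env
np.set_printoptions(precision=4,suppress=True)
def ray(cam,uv):
    """cam: camera_model dict -> origin, direction (world)"""
    K=np.array(cam["mtx"]);V=np.array(cam["view"])
    d=np.linalg.inv(K)@[uv[0],uv[1],1]; d=V[:3,:3].T@(d*[1,-1,-1])
    return -V[:3,:3].T@V[:3,3], d/np.linalg.norm(d)
def onz(cam,uv,z):
    o,d=ray(cam,uv); return o+d*(z-o[2])/d[2]
def proj(cam,p):
    K=np.array(cam["mtx"]);V=np.array(cam["view"])
    c=V[:3,:3]@np.asarray(p)+V[:3,3]; c=K@(c*[1,-1,-1]); return c[:2]/c[2]
E
python3 - <<'E'
from h import *
S=eyes.camera_model("scene");D=eyes.camera_model("side")
print("cams",ray(S,(0,0))[0],ray(D,(0,0))[0])
for uv,z in [((313,234),.049),((416,270),.049),((409,300),.049),((304,257),.049)]: print("caddy",onz(S,uv,z))
for uv in [(166,167),(185,184),(250,145),(230,126)]: print("rack",onz(S,uv,.012))
for uv in [(229,176),(304,176),(303,162),(231,162)]: print("rackD",onz(D,uv,.012))
for n,uv,z in [("tin",(268,204),.036),("mug",(132,180),.095),("clock",(188,262),.03),("remS",(257,115),.018),("remL",(421,242),.018),("plant",(286,355),.07)]: print(n,onz(S,uv,z))
a=cv2.imread("pics/scene0.png");b=cv2.imread("pics/side0.png")
f=lambda im,x,y:cv2.resize(im[y:y+75,x:x+100],(400,300),interpolation=cv2.INTER_CUBIC)
g=lambda im,x,y:cv2.resize(im[y:y+96,x:x+128],(400,300),interpolation=cv2.INTER_CUBIC)
cv2.imwrite("pics/m1.png",np.vstack([np.hstack([f(a,160,112),f(b,218,118)]),np.hstack([g(a,296,220),g(b,230,225)])]))
E
```

```text
cams [0.9902 0.4715 0.9612] [0.5175 0.7374 0.4855]
caddy [0.5202 0.1309 0.049 ]
caddy [0.4278 0.335  0.049 ]
caddy [0.4922 0.366  0.049 ]
caddy [0.5752 0.1573 0.049 ]
rack [ 0.6277 -0.2674  0.012 ]
rack [ 0.6257 -0.1925  0.012 ]
rack [ 0.4246 -0.1796  0.012 ]
rack [ 0.4181 -0.2662  0.012 ]
rackD [ 0.6207 -0.1808  0.012 ]
rackD [ 0.4167 -0.173   0.012 ]
rackD [ 0.4113 -0.2613  0.012 ]
rackD [ 0.6218 -0.2703  0.012 ]
tin [0.5306 0.0001 0.036 ]
mug [ 0.7376 -0.2239  0.095 ]
clock [ 0.7567 -0.0084  0.03  ]
remS [ 0.3417 -0.2432  0.018 ]
remL [0.3441 0.2957 0.018 ]
plant [0.7535 0.2834 0.07  ]
```

View pics/m1.png

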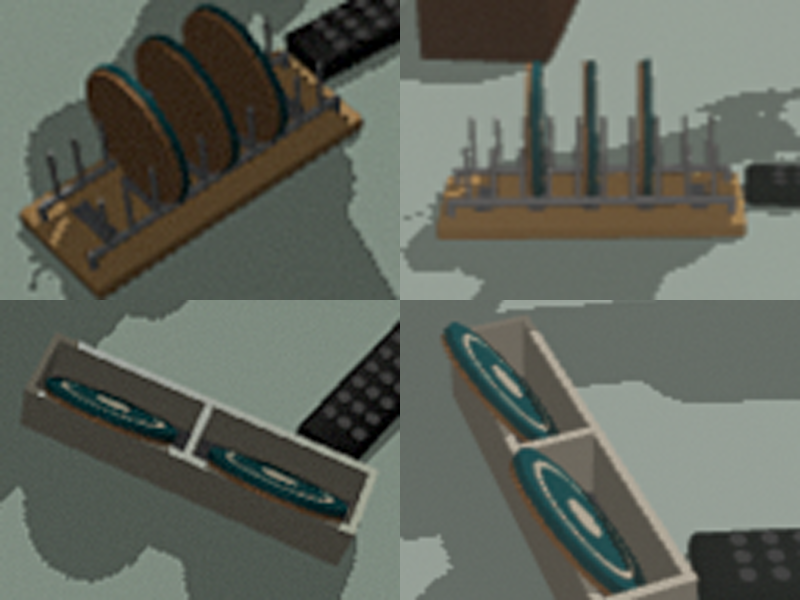

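The three standing coasters fill the middle slots, so slot0 and slot4 (the end slots) are free. The scene view shows their cork faces on the +x side and the side view shows teal at -x, so the glazed faces and the rack's front end point to world -x. Next I'll go above the rack for a closer look on the way to the caddy.

```bash
cat >> h.py <<'E'
from scipy.spatial.transform import Rotation as Ro
import math
def frame(x,z):
    x=np.array(x,float);z=np.array(z,float);z/=np.linalg.norm(z);x-=z*(x@z);x/=np.linalg.norm(x)
    return np.column_stack([x,np.cross(z,x),z])
def plan(p,R,p1,R1,grip,mm=37,deg=6.5,n=None):
    """print rows from pose p,R to p1,R1, rounded; returns the pose reached"""
    p=np.array(p);p1=np.array(p1);R=np.array(R)
    ang=Ro.from_matrix(R.T@R1).magnitude()*57.3
    n=n or max(1,math.ceil(max(np.linalg.norm(p1-p)*1e3/mm,ang/deg))); rows=[]
    for i in range(n):
        k=n-i
        d=np.round(R.T@(p1-p)*1e3/k,1 if k==1 else 0); w=np.round(Ro.from_matrix(R.T@R1).as_rotvec(degrees=True)/k,1)
        p=p+R@d/1e3; R=R@Ro.from_rotvec(w,degrees=True).as_matrix()
        rows.append(f"{grip:g} "+" ".join(f"{v+0:g}" for v in [*d,*w]))
    for i in range(0,n,5): print("; ".join(rows[i:i+5]))
    print("ends",p); return p,R
def now():
    s=readout.observe(); return s["position"],s["tool_rot"]
E
python3 - <<'E'
from h import *
plan(*now(),[.52,-.18,.25],frame([0,1,0],[0,0,-1]),0)
E
```

```text
0 31 -16 0 0 0 -5; 0 32 -14 0 0 0 -5.1; 0 33 -11 0 0 0 -5; 0 34 -8 0 0 0 -5.1; 0 34 -5 0 0 0 -5
0 35 -2 0 0 0 -5.1; 0 35 1 0 0 0 -5; 0 34 4 0 0 0 -5.1; 0 34 7 0 0 0 -5; 0 33 10 0 0 0 -5.1
0 32 13 0 0 0 -5; 0 31 16 0 0 0 -5.1; 0 29 19 -1 0 0 -5; 0 28 22 0 0 0 -5.1; 0 25.8 23.4 -0.8 0 -0.1 -5
ends [ 0.52 -0.18  0.25]
```

>>> arm_command(rows="0 31 -16 0 0 0 -5; 0 32 -14 0 0 0 -5.1; 0 33 -11 0 0 0 -5; 0 34 -8 0 0 0 -5.1; 0 34 -5 0 0 0 -5")

```text
time_s: 0.52
position: [0.2645, -0.4141, 0.2481]
tool_rot: [[0.77, 0.639, -0.0], [0.639, -0.77, 0.001], [0.0, -0.001, -1.0]]
ft_force: [0.7, -0.4, 0.8]
grip_width: 0.0854
```

>>> arm_command(rows="0 35 -2 0 0 0 -5.1; 0 35 1 0 0 0 -5; 0 34 4 0 0 0 -5.1; 0 34 7 0 0 0 -5; 0 33 10 0 0 0 -5.1")

```text
time_s: 0.93
position: [0.3917, -0.296, 0.2481]
tool_rot: [[0.423, 0.906, -0.0], [0.906, -0.423, 0.0], [0.0, -0.001, -1.0]]
ft_force: [0.7, -0.5, 0.2]
grip_width: 0.0854
```

>>> arm_command(rows="0 32 13 0 0 0 -5; 0 31 16 0 0 0 -5.1; 0 29 19 -1 0 0 -5; 0 28 22 0 0 0 -5.1; 0 25.8 23.4 -0.8 0 -0.1 -5")

```text
time_s: 1.35
position: [0.521, -0.1787, 0.2498]
tool_rot: [[-0.004, 1.0, -0.001], [1.0, 0.004, -0.001], [-0.001, -0.001, -1.0]]
ft_force: [0.6, -1.1, 0.7]
grip_width: 0.0857
```

>>> arm_command(rows="0 0 0 0 0 0 0; 0 0 0 0 0 0 0")

```text
time_s: 1.52
position: [0.5206, -0.1789, 0.2495]
tool_rot: [[-0.002, 1.0, -0.001], [1.0, 0.002, -0.001], [-0.001, -0.001, -1.0]]
ft_force: [-0.1, 0.2, 0.3]
grip_width: 0.0853
```

```bash
python3 - <<'E'
from h import *
import json
print(now(), readout.observe()["time_s"])
c=eyes.camera_model("wrist"); im=eyes.get_image("wrist")
json.dump({k:np.array(v).tolist() for k,v in c.items() if k in("mtx","view")},open("w1.json","w"))
cv2.imwrite("pics/w1.png",im[...,::-1])
cv2.imwrite("pics/w1b.png",cv2.resize(im[...,::-1],(800,600),interpolation=cv2.INTER_CUBIC))
E
```

```text
(array([ 0.5206, -0.1789,  0.2495]), array([[-0.0019,  1.    , -0.001 ],
       [ 1.    ,  0.0019, -0.0013],
       [-0.0013, -0.001 , -1.    ]])) 1.5167
```

View pics/w1b.png

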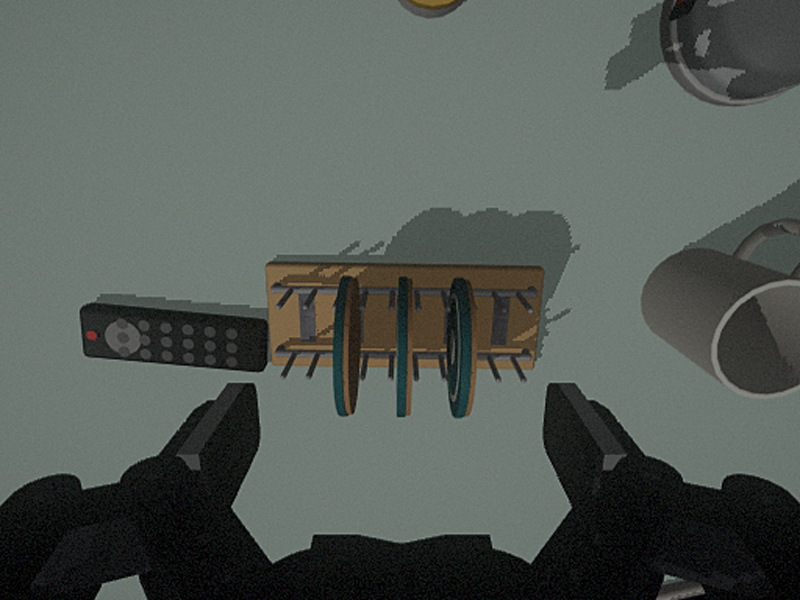

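The wrist view shows the rack board spanning (267,263) to (543,368) at 800 px scale. The standing coasters are in slots 1 to 3, with the teal faces to the left (-x). Both end slots are free. Now I'll measure the board precisely.

```bash
python3 - <<'E'
from h import *
import json
c=json.load(open("w1.json")); im=cv2.imread("pics/w1.png"); hsv=cv2.cvtColor(im,cv2.COLOR_BGR2HSV)
roi=np.zeros(im.shape[:2],np.uint8); roi[160:242,165:355]=1
m=cv2.inRange(hsv,(8,70,60),(25,255,255))*roi
b=cv2.dilate(cv2.erode(m,np.ones((2,2))),np.ones((2,2)))
ys,xs=np.nonzero(b); print(len(xs),xs.min(),xs.max(),ys.min(),ys.max())
P=np.array([onz(c,(x,y),.012)[:2] for x,y in zip(xs,ys)])
# keep rows of board ends: line-fit of left end, right end and y+ edge in pixels
def fit(pts):
    vx,vy,x0,y0=cv2.fitLine(np.float32(pts),cv2.DIST_HUBER,0,.01,.01).ravel(); return vx,vy,x0,y0
L=[];Rr=[]
for y in range(176,228):
    r=np.nonzero(b[y])[0]
    if len(r)>20: L.append((r.min()-.5,y));Rr.append((r.max()+.5,y))
T=[];B=[]
for x in range(178,345):
    r=np.nonzero(b[:,x])[0]
    if len(r)>20: T.append((x,r.min()-.5)); B.append((x,r.max()+.5))
for n,pts in (("L",L),("R",Rr),("T",T),("B",[q for q in B if q[1]<238 and (q[0]<205 or q[0]>310)])):
    vx,vy,x0,y0=fit(pts); a,e=[onz(c,(x0+s*vx,y0+s*vy),.012)[:2] for s in(-30,30)]
    d=e-a; print(n,len(pts),"mid px",x0,y0,"world",onz(c,(x0,y0),.012)[:2],"angle",np.degrees(np.arctan2(d[1],d[0])))
# stood disc tops (teal strip) : x from row-wise teal/cork in upper part
cv2.imwrite("pics/m.png",b)
E
```

```text
6743 171 348 170 242
L 48 mid px 172.5 205.5 world [ 0.4165 -0.2357] angle -90.96542510876672
R 48 mid px 345.83334 201.875 world [ 0.6295 -0.2304] angle 89.24785943382679
T 130 mid px 260.53845 171.11539 world [ 0.5247 -0.1919] angle -1.078205665913521
B 59 mid px 271.5 235.5 world [ 0.5391 -0.2759] angle -1.0271891239180237
```

```bash
python3 - <<'E'
from h import *
plan(*now(),[.523,.207,.25],frame([-.43,.9,0],[0,0,-1]),0)
E
```

```text
0 35 0 0 0 0 -2.3; 0 35 2 0 0 0 -2.3; 0 35 3 0 0 0 -2.3; 0 35 5 0 0 0 -2.3; 0 35 6 0 0 0 -2.3
0 34 7 0 0 0 -2.3; 0 34 9 0 0 0 -2.4; 0 34 10 0 0 0 -2.3; 0 33 11 0 0 0 -2.4; 0 33 13 0 0 0 -2.3
0 32.4 13.8 -0.9 -0.1 0 -2.4
ends [0.523 0.207 0.25 ]
```

>>> arm_command(rows="0 35 0 0 0 0 -2.3; 0 35 2 0 0 0 -2.3; 0 35 3 0 0 0 -2.3; 0 35 5 0 0 0 -2.3; 0 35 6 0 0 0 -2.3")

```text
time_s: 1.98
position: [0.5212, -0.0039, 0.2498]
tool_rot: [[-0.197, 0.98, -0.0], [0.98, 0.197, -0.002], [-0.002, -0.001, -1.0]]
ft_force: [-0.1, 0.2, -0.3]
grip_width: 0.0855
```

>>> arm_command(rows="0 34 7 0 0 0 -2.3; 0 34 9 0 0 0 -2.4; 0 34 10 0 0 0 -2.3; 0 33 11 0 0 0 -2.4; 0 33 13 0 0 0 -2.3")

```text
time_s: 2.4
position: [0.5229, 0.1717, 0.2496]
tool_rot: [[-0.393, 0.92, -0.0], [0.92, 0.393, -0.002], [-0.002, -0.001, -1.0]]
ft_force: [0.2, 0.2, -0.2]
grip_width: 0.0854
```

>>> arm_command(rows="0 32.4 13.8 -0.9 -0.1 0 -2.4; 0 0 0 0 0 0 0; 0 0 0 0 0 0 0")

```text
time_s: 2.65
position: [0.523, 0.2068, 0.2501]
tool_rot: [[-0.432, 0.902, 0.001], [0.902, 0.432, -0.001], [-0.002, 0.0, -1.0]]
ft_force: [0.6, -0.5, 0.3]
grip_width: 0.0851
```

```bash
python3 - <<'E'
from h import *
import json
print(now(), readout.observe()["time_s"])
c=eyes.camera_model("wrist"); im=eyes.get_image("wrist")[...,::-1].copy()
json.dump({k:np.array(v).tolist() for k,v in c.items() if k in("mtx","view")},open("w2.json","w"))
cv2.imwrite("pics/w2.png",im)
hsv=cv2.cvtColor(im,cv2.COLOR_BGR2HSV)
m=cv2.inRange(hsv,(80,90,25),(105,255,255)); m=cv2.morphologyEx(m,cv2.MORPH_CLOSE,np.ones((5,5)))
for k in sorted(cv2.findContours(m,0,1)[0],key=cv2.contourArea)[-3:]:
    if len(k)<20: continue
    e=cv2.fitEllipse(cv2.convexHull(k)); print(cv2.contourArea(k),e,onz(c,e[0],.048)); cv2.ellipse(im,e,(0,0,255),1)
cv2.imwrite("pics/w2b.png",cv2.resize(im,(800,600),interpolation=cv2.INTER_CUBIC))
E
```

```text
(array([0.523 , 0.2068, 0.2501]), array([[-0.4318,  0.902 ,  0.0011],
       [ 0.902 ,  0.4318, -0.0014],
       [-0.0017,  0.0004, -1.    ]])) 2.65
3748.0 ((257.39019775390625, 181.5671844482422), (56.640289306640625, 87.08621978759766), 173.38743591308594) [0.5307 0.1929 0.048 ]
5220.5 ((270.3021240234375, 65.63127136230469), (65.28819274902344, 104.40403747558594), 9.171212196350098) [0.4914 0.3041 0.048 ]
```

View pics/w2b.png

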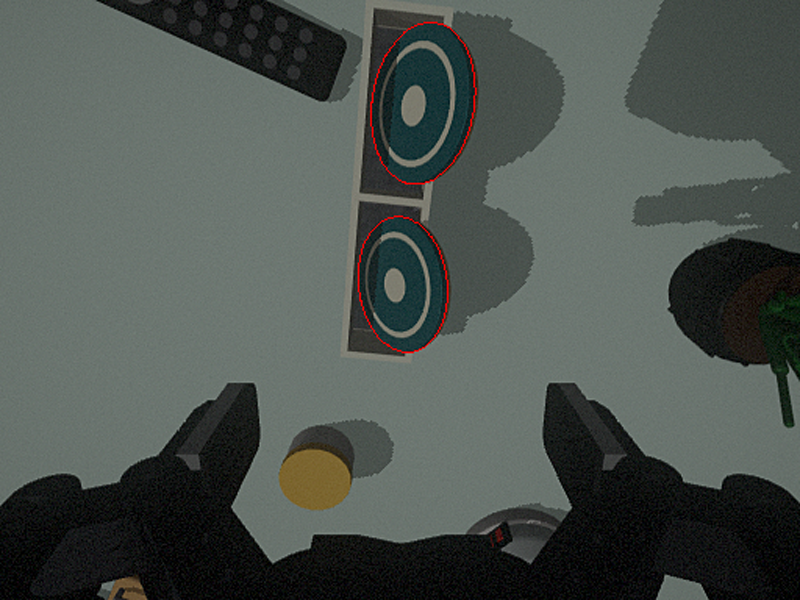

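The wrist view shows both leaning coasters, with bullseyes near (395,286) and (413,105) at 800 px scale. The plant is at the right and the tin below. I'll refine the bullseye centres and the caddy yaw.

```bash
python3 - <<'E'
from h import *
import json
c=json.load(open("w2.json")); im=cv2.imread("pics/w2.png"); hsv=cv2.cvtColor(im,cv2.COLOR_BGR2HSV)
for x,y in ((253,183),(264,67)):
    s=hsv[y-14:y+15,x-11:x+12].astype(int); m=(s[...,1]<85)&(s[...,2]>90)
    n,l,st,ce=cv2.connectedComponentsWithStats(m.astype(np.uint8)); k=l[14,11]
    uv=ce[k]+[x-11,y-14]; print("bull",st[k],uv,onz(c,uv,.048))
f=800/512
for a in ((362,10),(343,355),(372,5),(452,10),(411,360),(358,198),(358,203)): print(a,onz(c,(a[0]/f,a[1]/f),.049))
# left outer white edge, line fit
pts=[]
for y in range(12,224):
    r=np.nonzero((hsv[y,215:245,2]>118))[0]
    if len(r): pts.append((215+r.min()-.5,y))
vx,vy,x0,y0=cv2.fitLine(np.float32(pts),cv2.DIST_HUBER,0,.01,.01).ravel()
a,e=onz(c,(x0-100*vx,y0-100*vy),.049),onz(c,(x0+100*vx,y0+100*vy),.049);d=a-e if a[1]>e[1] else e-a
print(len(pts),a,e,d/np.linalg.norm(d))
E
```

```text
bull [  4   3  13  22 229] [252.1092 182.1004] [0.5258 0.1899 0.048 ]
bull [  4   2  16  26 317] [264.1104  67.2524] [0.4866 0.3002 0.048 ]
(362, 10) [0.4367 0.3343 0.049 ]
(343, 355) [0.5152 0.1263 0.049 ]
(372, 5) [0.4409 0.3392 0.049 ]
(452, 10) [0.4846 0.3572 0.049 ]
(411, 360) [0.5613 0.144  0.049 ]
(358, 198) [0.4792 0.2334 0.049 ]
(358, 203) [0.4805 0.2304 0.049 ]
212 [0.5135 0.1083 0.049 ] [0.4398 0.3046 0.049 ] [-0.3516  0.9361  0.    ]
```

```bash
cat >> h.py <<'E'
tx=np.array([-.344,.939,0]);tx/=np.linalg.norm(tx); aw=np.array([tx[1],-tx[0],0]); kz=np.array([0,0,1.])
t38=np.radians(38); U=math.sin(t38)*aw+math.cos(t38)*kz; N=-math.cos(t38)*aw+math.sin(t38)*kz
C1=np.array([.5291,.1911,.0452]); C2=np.array([.4899,.3014,.0452])
def grasp(C,s,deg):
    th=np.radians(deg); v=math.cos(th)*U-math.sin(th)*tx
    z=-v; y=-N; R=np.column_stack([np.cross(y,z),y,z]); return C+s*v,R
E
python3 - <<'E'
from h import *
import json
c=json.load(open("w2.json")); print("pot",onz(c,(496,198),.072))
g=grasp(C1,.108,15); print(g)
p,R=plan(*now(),*g,.5)
p,R=plan(p,R,*grasp(C1,.038,15),.5,mm=18)
E
```

```text
pot [0.7549 0.2885 0.072 ]
(array([0.599 , 0.1869, 0.1274]), array([[-0.1826,  0.7399, -0.6474],
       [ 0.9618,  0.2711,  0.0385],
       [ 0.204 , -0.6157, -0.7612]]))
0.5 -7 9 18 5.3 2.3 1.4; 0.5 -8 10 16 5.3 2.3 1.4; 0.5 -8 12 15 5.3 2.3 1.5; 0.5 -8 14 14 5.3 2.4 1.4; 0.5 -8 15 12 5.3 2.3 1.5
0.5 -8 16 10 5.3 2.4 1.4; 0.5 -8.5 16.7 8 5.3 2.3 1.5
ends [0.599  0.1869 0.1274]
0.5 0 0 17 0 0 0; 0.5 0 0 18 0 0 0; 0.5 0 0 17 0 0 0; 0.5 0.1 -0.1 18 0 0 0
ends [0.5537 0.1897 0.0741]
```

>>> arm_command(rows="0.5 -7 9 18 5.3 2.3 1.4; 0.5 -8 10 16 5.3 2.3 1.4; 0.5 -8 12 15 5.3 2.3 1.5; 0.5 -8 14 14 5.3 2.4 1.4; 0.5 -8 15 12 5.3 2.3 1.5")

```text
time_s: 3.12
position: [0.5789, 0.1908, 0.1616]
tool_rot: [[-0.265, 0.833, -0.485], [0.95, 0.311, 0.016], [0.164, -0.457, -0.874]]
ft_force: [0.7, 0.1, 0.1]
grip_width: 0.0424
```

>>> arm_command(rows="0.5 -8 16 10 5.3 2.4 1.4; 0.5 -8.5 16.7 8 5.3 2.3 1.5; 0.5 0 0 0 0 0 0; 0.5 0 0 0 0 0 0; 0.5 0 0 0 0 0 0")

```text
time_s: 3.53
position: [0.5995, 0.1868, 0.1288]
tool_rot: [[-0.183, 0.743, -0.644], [0.962, 0.271, 0.039], [0.203, -0.613, -0.764]]
ft_force: [-0.3, 0.4, 1.0]
grip_width: 0.0427
```

```bash
python3 - <<'E'
from h import *
s=readout.observe(); print(s["q"],s["grip_width"],s["time_s"])
g=grasp(C1,.108,15); p,R=now(); print(p-g[0], Ro.from_matrix(R.T@g[1]).as_rotvec(degrees=True))
c=eyes.camera_model("wrist"); print("expect C px",proj(c,C1+.0045*N),"top",proj(c,C1+.0475*U))
im=eyes.get_image("wrist")[...,::-1]; d=eyes.get_image("side")[...,::-1]
cv2.imwrite("pics/w3.png",np.hstack([cv2.resize(im,(400,300)),cv2.resize(d[190:340,200:400],(400,300),interpolation=cv2.INTER_CUBIC)]))
E
```

```text
[  4.5092  52.9699  43.3606   6.1615 123.4457  -8.8423] 0.042715696893935694 3.5333
[ 0.0005 -0.0002  0.0014] [ 0.2319  0.0317 -0.0245]
expect C px [250.435  194.3632] top [256.2396 198.394 ]
```

View pics/w3.png

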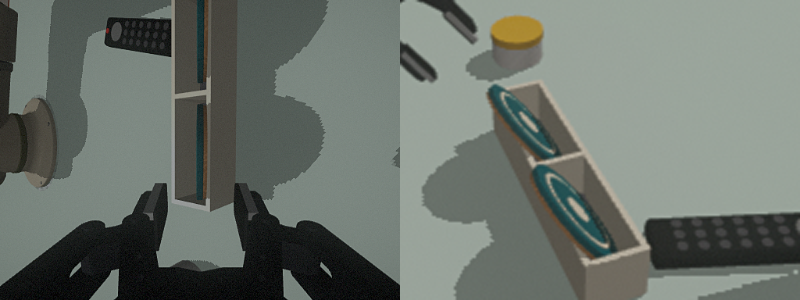

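The wrist view shows the disc edge-on midway between the fingers, with its edge at about column 203 of 400 and the finger midpoint at about 201. That is within 2 mm of what I computed, so I'll advance and grip.

>>> arm_command(rows="0.5 0 0.5 17 0.2 0 0; 0.5 0 0.5 18 0 0 0; 0.5 0 0.5 17 0 0 0; 0.5 0 0 19 0 0 0; 0.5 0 0 0 0 0 0")

```text
time_s: 4.05
position: [0.5519, 0.1914, 0.0732]
tool_rot: [[-0.185, 0.737, -0.65], [0.961, 0.272, 0.036], [0.204, -0.619, -0.759]]
ft_force: [-0.1, -0.4, -0.7]
grip_width: 0.0429
```

```bash
python3 - <<'E'
from h import *
s=readout.observe(); print(s["ft_force"],s["grip_width"],s["time_s"])
g=grasp(C1,.038,15); p,R=now(); print(R.T@(p-g[0]), Ro.from_matrix(R.T@g[1]).as_rotvec(degrees=True))
im=eyes.get_image("wrist")[...,::-1]; d=eyes.get_image("side")[...,::-1]
cv2.imwrite("pics/w4.png",np.hstack([cv2.resize(im[150:384,130:386],(440,400)),cv2.resize(d[225:315,220:300],(356,400),interpolation=cv2.INTER_CUBIC)]))
E
```

```text
[-0.0866 -0.3504 -0.6847] 0.04286541886065198 4.05
[ 0.0019 -0.0003  0.002 ] [-0.2354  0.0843  0.0761]
```

View pics/w4.png

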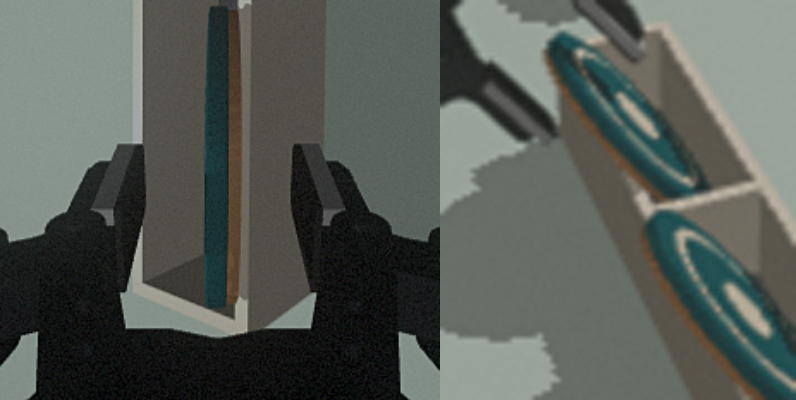

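The fingers straddle the disc, with the disc at about x=222 and the finger midpoint at about 218. Closing now.

>>> arm_command(rows="1 0 0 0 0 0 0; 1 0 0 0 0 0 0; 1 0 0 0 0 0 0; 1 0 0 0 0 0 0; 1 0 0 0 0 0 0", squeeze=50)

```text
time_s: 4.57
position: [0.5545, 0.1908, 0.0738]
tool_rot: [[-0.184, 0.738, -0.649], [0.962, 0.271, 0.037], [0.203, -0.618, -0.76]]
ft_force: [-0.8, -1.4, 7.0]
grip_width: 0.0081
```

>>> arm_command(rows="1 0 -1 -8 0 0 0; 1 0 -2 -15 0 0 0; 1 0 -4 -25 0 0 0; 1 0 -4 -25 0 0 0; 1 0 -3 -20 0 0 0")

```text
time_s: 4.98
position: [0.6056, 0.1835, 0.1538]
tool_rot: [[-0.184, 0.74, -0.647], [0.962, 0.272, 0.037], [0.203, -0.616, -0.761]]
ft_force: [0.4, 0.2, -1.7]
grip_width: 0.0082
```

```bash
python3 - <<'E'
from h import *
s=readout.observe(); p,R=now(); print(p,s["ft_force"],s["grip_width"],s["time_s"])
# rack: centre, direction x_r (front) in world
th=np.radians(179.0); xr=np.array([math.cos(th),math.sin(th),0]); rc=np.array([.523,-.2335,0])
for k in(0,4): print(k, rc+xr*(-.076+.038*k))
Rp=frame([xr[1],-xr[0],0],[0,0,-1]); print(Rp)
s4=rc+xr*.076
q,Q=plan(p,R,[.50,.05,.26],Rp,1)
q,Q=plan(q,Q,s4+[0,0,.21],Rp,1)
E
```

```text
[0.6056 0.1835 0.1538] [ 0.389   0.2399 -1.7074] 0.008220995449357385 4.9833
0 [ 0.599  -0.2348  0.    ]
4 [ 0.447  -0.2322  0.    ]
[[ 0.0175  0.9998  0.    ]
 [ 0.9998 -0.0175  0.    ]
 [ 0.      0.     -1.    ]]
1 -12 -26 -3 -5.7 -1 2.2; 1 -14 -25 -5 -5.7 -1 2.2; 1 -15 -24 -7 -5.7 -1 2.2; 1 -15 -22 -9 -5.7 -1.1 2.2; 1 -17 -21 -11 -5.7 -1 2.2
1 -17 -19 -12 -5.7 -1.1 2.1; 1 -18.6 -16.6 -13.3 -5.7 -1 2.2
ends [0.5  0.05 0.26]
1 -35 -6 6 0 0 0; 1 -35 -6 6 0 0 0; 1 -36 -6 6 0 0 0; 1 -35 -6 6 0 0 0; 1 -36 -6 6 0 0 0
1 -35 -6 7 0 0 0; 1 -36 -6 6 0 0 0; 1 -35 -6 7 0 0 0
ends [ 0.447  -0.2321  0.21  ]
```

>>> arm_command(rows="1 -12 -26 -3 -5.7 -1 2.2; 1 -14 -25 -5 -5.7 -1 2.2; 1 -15 -24 -7 -5.7 -1 2.2; 1 -15 -22 -9 -5.7 -1.1 2.2; 1 -17 -21 -11 -5.7 -1 2.2")

```text
time_s: 5.4
position: [0.5289, 0.0869, 0.2304]
tool_rot: [[-0.052, 0.98, -0.195], [0.998, 0.059, 0.031], [0.042, -0.192, -0.98]]
ft_force: [0.4, -0.1, -1.4]
grip_width: 0.0082
```

>>> arm_command(rows="1 -17 -19 -12 -5.7 -1.1 2.1; 1 -18.6 -16.6 -13.3 -5.7 -1 2.2; 1 -35 -6 6 0 0 0; 1 -35 -6 6 0 0 0; 1 -36 -6 6 0 0 0")

```text
time_s: 5.82
position: [0.4786, -0.0566, 0.2417]
tool_rot: [[0.016, 1.0, -0.0], [1.0, -0.016, -0.001], [-0.001, -0.0, -1.0]]
ft_force: [1.0, -0.1, -1.9]
grip_width: 0.0084
```

>>> arm_command(rows="1 -35 -6 6 0 0 0; 1 -36 -6 6 0 0 0; 1 -35 -6 7 0 0 0; 1 -36 -6 6 0 0 0; 1 -35 -6 7 0 0 0")

```text
time_s: 6.23
position: [0.4457, -0.2342, 0.2091]
tool_rot: [[0.018, 1.0, -0.002], [1.0, -0.018, -0.001], [-0.001, -0.002, -1.0]]
ft_force: [1.2, -0.2, -2.0]
grip_width: 0.0078
```

>>> arm_command(rows="1 0 0 0 0 0 0; 1 0 0 0 0 0 0; 1 0 0 0 0 0 0")

```text
time_s: 6.48
position: [0.4461, -0.2318, 0.2089]
tool_rot: [[0.018, 1.0, -0.002], [1.0, -0.018, 0.0], [0.0, -0.002, -1.0]]
ft_force: [0.5, 0.3, -1.8]
grip_width: 0.0081
```

```bash
python3 - <<'E'
from h import *
import json
s=readout.observe(); p,R=now(); print(p,R,s["ft_force"],s["grip_width"],s["time_s"],s["q"])
c=eyes.camera_model("wrist"); im=eyes.get_image("wrist")[...,::-1]; d=eyes.get_image("side")[...,::-1]
json.dump({k:np.array(v).tolist() for k,v in c.items() if k in("mtx","view")},open("w5.json","w"))
cv2.imwrite("pics/w5.png",im); cv2.imwrite("pics/d5.png",d)
f=lambda im,x,y,w,h,W,H:cv2.resize(im[y:y+h,x:x+w],(W,H),interpolation=cv2.INTER_CUBIC)
cv2.imwrite("pics/m5.png",np.vstack([f(im,100,100,320,240,400,300),f(d,208,100,120,90,400,300)]))
E
```

```text
[ 0.4461 -0.2318  0.2089] [[ 0.0177  0.9998 -0.0024]
 [ 0.9998 -0.0177  0.0002]
 [ 0.0002 -0.0024 -1.    ]] [ 0.4521  0.2972 -1.8233] 0.008090900633586959 6.4833 [-40.9327  19.1184  85.4877  -0.0829  75.5034 -39.8998]
```

View pics/m5.png

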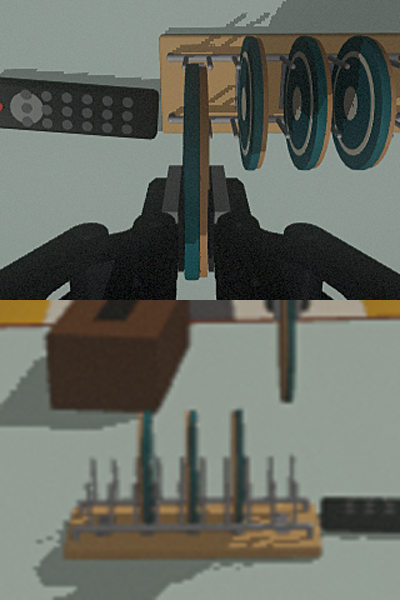

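Picture 8 shows the first disc hanging upright above the front end, teal to -x, about over the left slot. I'll check the fit in x by overlaying the predicted tine tips and disc bottom on the pictures already taken.

```bash
cat >> h.py <<'E'
th=np.radians(179.0); xr=np.array([math.cos(th),math.sin(th),0]); yr=np.cross(kz,xr); rc=np.array([.523,-.2335,0])
Rp=frame([xr[1],-xr[0],0],[0,0,-1])
def rk(x,y,z): return rc+xr*x/1e3+yr*y/1e3+kz*z/1e3
E
python3 - <<'E'
from h import *
import json
W=json.load(open("w5.json"));D=eyes.camera_model("side")
w=cv2.imread("pics/w5.png");d=cv2.imread("pics/d5.png"); p,R=now()
def z(im,c,x,y,k,W_,H_,pts):
    o=cv2.resize(im[y:y+H_//k,x:x+W_//k],(W_,H_),interpolation=cv2.INTER_CUBIC)
    for P,col in pts:
        u=(proj(c,P)-[x,y]+.5)*k; cv2.drawMarker(o,(int(u[0]),int(u[1])),col,cv2.MARKER_CROSS,9,1)
    return o
tn=[(rk(76+a,b,64),(0,0,255)) for a in(-9,9) for b in(-26,26)]+[(rk(76+a,b,22),(0,255,0)) for a in(-9,9) for b in(-26,26)]+[(rk(-76+a,b,64),(0,0,255)) for a in(-9,9) for b in(-26,26)]
bot=[(p+R@[0,0,.0855],(0,255,255))]
a=z(d,D,224,130,8,760,400,tn+bot); cv2.imwrite("pics/m6.png",np.vstack([a,z(w,W,220,110,5,760,200,tn)]))
E
```

```text
(no output)
```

View pics/m6.png

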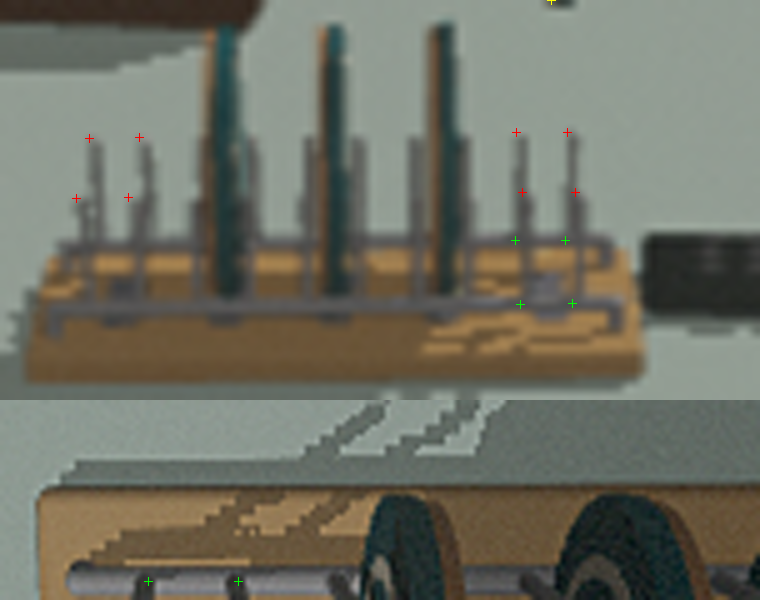

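```bash
python3 - <<'E'
from h import *
import json
W=json.load(open("w5.json"));D=eyes.camera_model("side")
w=cv2.imread("pics/w5.png");d=cv2.imread("pics/d5.png"); p,R=now()
C=p+R@[0,0,.038]
def pr(c,im,P,half,name):
    u=proj(c,P); x,y=np.round(u).astype(int); sat=cv2.cvtColor(im,cv2.COLOR_BGR2HSV)[y,x-half:x+half+1]
    print(name,"pred",u, [f"{x-half+i}:{a}/{b}/{v}" for i,(a,b,v) in enumerate(sat.tolist())])
for s in(.040,.030): pr(D,d,C+R@[0,0,s],8,"side")
# wrist sees the rim on +tool x side: rim points at angle
for t in(-20,0,20,40):
    a=np.radians(t); pr(W,w,C+R@[.0475*math.cos(a),0,.0475*math.sin(a)],10,f"wrist{t}")
E
```

```text
side pred [292.482  126.7977] ['284:63/18/157', '285:63/18/156', '286:60/18/157', '287:63/18/156', '288:63/18/157', '289:63/18/157', '290:60/18/159', '291:63/17/149', '292:17/63/81', '293:15/102/70', '294:83/46/50', '295:80/48/79', '296:72/28/136', '297:60/16/158', '298:63/18/158', '299:63/18/157', '300:63/18/157']
side pred [292.5454 123.2287] ['285:65/18/156', '286:63/16/156', '287:60/16/157', '288:65/18/156', '289:63/18/157', '290:60/18/156', '291:45/24/130', '292:16/79/77', '293:15/113/79', '294:78/46/55', '295:83/67/69', '296:77/34/120', '297:63/19/158', '298:63/18/158', '299:63/18/158', '300:63/18/156', '301:63/18/156']
wrist-20 pred [257.2412 161.189 ] ['247:20/100/132', '248:97/127/46', '249:83/75/44', '250:78/62/49', '251:79/62/45', '252:86/44/46', '253:73/40/45', '254:80/35/44', '255:77/56/41', '256:85/39/39', '257:99/44/41', '258:84/51/50', '259:30/65/47', '260:17/101/76', '261:18/118/65', '262:15/113/68', '263:16/95/70', '264:12/106/65', '265:13/105/61', '266:17/113/162', '267:18/112/153']
wrist0 pred [257.2134 149.3126] ['247:20/15/51', '248:15/9/58', '249:90/13/58', '25
[... 388 characters left out ...]
58', '250:17/70/77', '251:16/99/150', '252:17/103/148', '253:16/105/146', '254:17/103/143', '255:17/109/143', '256:17/102/145', '257:16/109/143', '258:17/105/146', '259:19/110/142', '260:18/109/143', '261:17/114/143', '262:17/114/141', '263:18/109/148', '264:18/104/149', '265:15/78/117', '266:0/12/44', '267:30/10/50']
wrist40 pred [257.2028 158.4943] ['247:17/111/167', '248:97/140/40', '249:90/53/43', '250:94/58/35', '251:85/60/47', '252:86/49/42', '253:78/29/44', '254:65/61/50', '255:73/73/42', '256:86/50/41', '257:96/57/45', '258:78/98/34', '259:37/43/53', '260:14/95/75', '261:18/111/69', '262:14/104/64', '263:16/121/61', '264:14/99/59', '265:14/114/85', '266:18/111/161', '267:18/113/151']
```

Both cameras put the disc 1 to 2 mm short in +x, against a slot clearance of ±2.5 mm. I'll shift it +1.4 mm and lower it.

>>> arm_command(rows="1 0 1.4 10 0 0 0; 1 0 0 20 0 0 0; 1 0 0 16 0 0 0; 1 0 0 8 0 0 0; 1 0 0 0 0 0 0")

```text
time_s: 7.0
position: [0.447, -0.2308, 0.1536]
tool_rot: [[0.016, 1.0, -0.005], [1.0, -0.016, 0.002], [0.002, -0.005, -1.0]]
ft_force: [0.8, 0.9, -1.5]
grip_width: 0.0081
```

>>> arm_command(rows="1 0 0 4 0 0 0; 1 0 0 5 0 0 0; 1 0 0 5 0 0 0; 1 0 0 5 0 0 0; 1 0 0 5 0 0 0")

```text
time_s: 7.42
position: [0.4472, -0.232, 0.1304]
tool_rot: [[0.017, 1.0, -0.002], [1.0, -0.017, -0.0], [-0.0, -0.002, -1.0]]
ft_force: [0.3, 1.1, -1.3]
grip_width: 0.0084
```

>>> arm_command(rows="1 0 0 5 0 0 0; 1 0 0 5 0 0 0; 1 0 0 5 0 0 0; 1 0 0 4 0 0 0; 1 0 0 2 0 0 0")

```text
time_s: 7.83
position: [0.4469, -0.2319, 0.109]
tool_rot: [[0.017, 1.0, -0.003], [1.0, -0.017, 0.001], [0.001, -0.003, -1.0]]
ft_force: [0.1, 0.4, -1.6]
grip_width: 0.008
```

>>> arm_command(rows="1 0 0 1 0 0 0; 1 0 0 1 0 0 0; 1 0 0 1 0 0 0; 1 0 0 0 0 0 0")

```text
time_s: 8.17
position: [0.4471, -0.232, 0.1066]
tool_rot: [[0.017, 1.0, -0.003], [1.0, -0.017, -0.0], [-0.0, -0.003, -1.0]]
ft_force: [0.4, 0.3, -2.3]
grip_width: 0.0077
```

>>> arm_command(rows="1 0 0 1 0 0 0; 1 0 0 1 0 0 0; 1 0 0 0 0 0 0")

```text
time_s: 8.42
position: [0.4471, -0.2319, 0.1045]
tool_rot: [[0.017, 1.0, -0.003], [1.0, -0.017, 0.0], [0.0, -0.003, -1.0]]
ft_force: [-0.5, -0.8, -1.4]
grip_width: 0.0081
```

>>> arm_command(rows="1 0 0 1 0 0 0; 1 0 0 0.5 0 0 0; 1 0 0 0 0 0 0")

```text
time_s: 8.67
position: [0.4472, -0.232, 0.1036]
tool_rot: [[0.017, 1.0, -0.002], [1.0, -0.017, -0.0], [-0.0, -0.002, -1.0]]
ft_force: [-1.4, 1.2, 3.7]
grip_width: 0.008
```

Contact showed at TCP z 0.1036, where 0.103 was expected for a fully seated disc. I'll release by opening slightly and retreat straight up.

>>> arm_command(rows="0.78 0 0 0 0 0 0; 0.78 0 0 0 0 0 0; 0.78 0 0 0 0 0 0; 0.78 0 0 0 0 0 0")

```text
time_s: 9.0
position: [0.4471, -0.232, 0.1031]
tool_rot: [[0.017, 1.0, -0.003], [1.0, -0.017, 0.0], [-0.0, -0.003, -1.0]]
ft_force: [0.3, -0.1, 0.6]
grip_width: 0.0187
```

>>> arm_command(rows="0.78 0 0 -5 0 0 0; 0.78 0 0 -15 0 0 0; 0.78 0 0 -30 0 0 0; 0.78 0 0 -40 0 0 0; 0.78 0 0 -40 0 0 0")

```text
time_s: 9.42
position: [0.447, -0.2316, 0.2348]
tool_rot: [[0.017, 1.0, -0.004], [1.0, -0.017, 0.001], [0.001, -0.004, -1.0]]
ft_force: [-0.1, -0.6, -0.0]
grip_width: 0.0191
```

```bash
python3 - <<'E'
from h import *
s=readout.observe(); p,R=now(); print(p,s["ft_force"],s["grip_width"],s["time_s"])
d=eyes.get_image("side")[...,::-1]; w=eyes.get_image("wrist")[...,::-1]
f=lambda im,x,y,w,h,W,H:cv2.resize(im[y:y+h,x:x+w],(W,H),interpolation=cv2.INTER_CUBIC)
cv2.imwrite("pics/m7.png",np.hstack([f(d,224,125,90,60,450,300),f(w,150,60,233,200,350,300)]))
p,R=plan(p,R,[.49,.1,.25],frame([-.2,.98,0],[0,0,-1]),.5)
p,R=plan(p,R,*grasp(C2,.108,0),.5)
p,R=plan(p,R,*grasp(C2,.038,0),.5,mm=18)
E
```

```text
[ 0.447  -0.2316  0.2348] [-0.1285 -0.6124 -0.044 ] 0.01912622754529305 9.4167
0.5 33 4 -2 0 0 -1.3; 0.5 33 4 -1 0 0 -1.2; 0.5 33 5 -2 0 0 -1.3; 0.5 33 6 -1 0 0 -1.2; 0.5 33 7 -2 0 0 -1.3
0.5 33 7 -1 0 0 -1.2; 0.5 32 8 -2 -0.1 0 -1.3; 0.5 32 9 -1 0 0 -1.2; 0.5 32 9 -2 -0.1 0 -1.3; 0.5 32.3 10.7 -1 0 -0.1 -1.2
ends [0.49 0.1  0.25]
0.5 26 13 15 4.7 -0.4 -1; 0.5 26 15 14 4.7 -0.4 -1; 0.5 26 16 12 4.8 -0.3 -1.1; 0.5 25 18 11 4.7 -0.4 -1; 0.5 25 19 9 4.8 -0.3 -1.1
0.5 25 20 7 4.7 -0.4 -1; 0.5 24 21 5 4.8 -0.3 -1.1; 0.5 23.8 22.2 2.9 4.7 -0.4 -1
ends [0.5523 0.3242 0.1303]
0.5 0 0 17 0 0 0; 0.5 0 0 18 0 0 0; 0.5 0 0 17 0 0 0; 0.5 0.1 0 18 0 0 0
ends [0.5119 0.3095 0.0751]
```

View pics/m7.png

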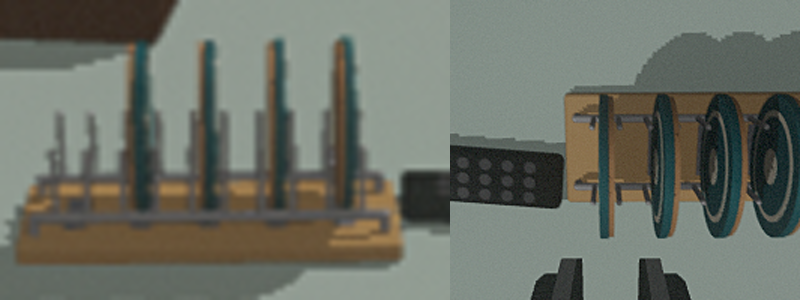

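Picture 10 shows the first coaster seated in the front-end slot, level with the others and teal to -x. Now the second.

>>> arm_command(rows="0.5 33 4 -2 0 0 -1.3; 0.5 33 4 -1 0 0 -1.2; 0.5 33 5 -2 0 0 -1.3; 0.5 33 6 -1 0 0 -1.2; 0.5 33 7 -2 0 0 -1.3")

```text
time_s: 9.93
position: [0.4687, -0.0647, 0.2408]
tool_rot: [[-0.093, 0.996, -0.003], [0.996, 0.093, 0.0], [0.001, -0.003, -1.0]]
ft_force: [-0.6, 0.6, -0.0]
grip_width: 0.0428
```

>>> arm_command(rows="0.5 33 7 -1 0 0 -1.2; 0.5 32 8 -2 -0.1 0 -1.3; 0.5 32 9 -1 0 0 -1.2; 0.5 32 9 -2 -0.1 0 -1.3; 0.5 32.3 10.7 -1 0 -0.1 -1.2")

```text
time_s: 10.35
position: [0.4902, 0.1012, 0.2481]
tool_rot: [[-0.2, 0.98, 0.001], [0.98, 0.2, -0.001], [-0.001, 0.001, -1.0]]
ft_force: [1.2, -0.8, 0.9]
grip_width: 0.0428
```

>>> arm_command(rows="0.5 26 13 15 4.7 -0.4 -1; 0.5 26 15 14 4.7 -0.4 -1; 0.5 26 16 12 4.8 -0.3 -1.1; 0.5 25 18 11 4.7 -0.4 -1; 0.5 25 19 9 4.8 -0.3 -1.1")

```text
time_s: 10.77
position: [0.529, 0.2414, 0.1715]
tool_rot: [[-0.292, 0.876, -0.384], [0.956, 0.262, -0.131], [-0.014, -0.406, -0.914]]
ft_force: [0.6, -0.7, -0.0]
grip_width: 0.0423
```

>>> arm_command(rows="0.5 25 20 7 4.7 -0.4 -1; 0.5 24 21 5 4.8 -0.3 -1.1; 0.5 23.8 22.2 2.9 4.7 -0.4 -1; 0.5 0 0 0 0 0 0; 0.5 0 0 0 0 0 0")

```text
time_s: 11.18
position: [0.5524, 0.3247, 0.1234]
tool_rot: [[-0.346, 0.736, -0.581], [0.938, 0.27, -0.216], [-0.002, -0.62, -0.784]]
ft_force: [-0.4, 0.0, 0.2]
grip_width: 0.0429
```

```bash
python3 - <<'E'
from h import *
s=readout.observe(); print(s["q"],s["grip_width"],s["time_s"])
g=grasp(C2,.108,0); p,R=now(); print(R.T@(p-g[0])*1e3, Ro.from_matrix(R.T@g[1]).as_rotvec(degrees=True))
c=eyes.camera_model("wrist"); im=eyes.get_image("wrist")[...,::-1]; cv2.imwrite("pics/w8.png",im)
hsv=cv2.cvtColor(im,cv2.COLOR_BGR2HSV)
for C,n in((C2,"C2"),): print(n,proj(c,C),proj(c,C+.0475*U),proj(c,C+.0475*tx),proj(c,C-.0475*tx))
teal=cv2.inRange(hsv,(80,60,20),(105,255,255)); cork=cv2.inRange(hsv,(8,80,30),(22,255,140))
for m in(teal,cork):
    n,l,st,ce=cv2.connectedComponentsWithStats(cv2.morphologyEx(m,cv2.MORPH_CLOSE,np.ones((5,5))))
    for i in range(1,n):
        if st[i,4]>150: print(st[i],ce[i])
E
```

```text
[ 19.98    54.5408  39.8736  -0.3036 123.9262  -0.2927] 0.04294021313470324 11.1833
[0.4288 4.4937 5.3015] [-0.3413  0.1649  0.0137]
C2 [250.9743 197.3127] [249.1231 221.8484] [250.6245 135.0643] [251.2852 252.6319]
[ 243  135   11  126 1013] [247.8963 197.4324]
[ 305  250  207  134 5054] [405.9903 328.9118]
[  30  278  160   96 3811] [120.9908 319.6429]
[310 325  36  33 260] [323.4692 343.1   ]
[ 62 330  23  19 181] [ 73.5304 339.3039]
[252 137   6 123 577] [255.0537 199.6482]
[  0 260  22  51 771] [  8.9818 287.821 ]
```

>>> arm_command(rows="0.5 0 -2 10 -0.3 0 0; 0.5 0 -2 18 0 0 0; 0.5 0 -0.5 18 0 0 0; 0.5 0 0 18 0 0 0; 0.5 0 0 0 0 0 0")

```text
time_s: 11.65
position: [0.511, 0.3074, 0.0813]
tool_rot: [[-0.343, 0.744, -0.574], [0.939, 0.27, -0.211], [-0.002, -0.611, -0.791]]
ft_force: [-0.1, -0.2, -0.9]
grip_width: 0.0427
```

```bash
python3 - <<'E'
from h import *
s=readout.observe(); print(s["ft_force"],s["grip_width"],s["time_s"])
g=grasp(C2,.038,0); p,R=now(); print(R.T@(p-g[0])*1e3, Ro.from_matrix(R.T@g[1]).as_rotvec(degrees=True))
E
```

```text
[-0.1425 -0.1759 -0.9227] 0.04272168731555611 11.65
[-1.6419 -4.9317 -3.9625] [ 0.3096  0.0592 -0.1264]
```

>>> arm_command(rows="0.5 1 3 0 0.3 0 0; 0.5 0.6 2 2 0 0 0; 0.5 0 0 2 0 0 0; 0.5 0 0 0 0 0 0; 0.5 0 0 0 0 0 0")

```text
time_s: 12.07
position: [0.514, 0.311, 0.0744]
tool_rot: [[-0.344, 0.741, -0.576], [0.939, 0.27, -0.213], [-0.002, -0.614, -0.789]]
ft_force: [0.1, 0.1, -0.8]
grip_width: 0.0427
```

```bash
python3 - <<'E'
from h import *
s=readout.observe(); print(s["ft_force"],s["grip_width"],s["time_s"])
g=grasp(C2,.038,0); p,R=now(); print(R.T@(p-g[0])*1e3, Ro.from_matrix(R.T@g[1]).as_rotvec(degrees=True))
E
```

```text
[ 0.1016  0.1179 -0.8045] 0.042743734069892916 12.0667
[ 0.7504  2.4354 -1.0018] [ 0.1024  0.0963 -0.0717]
```

>>> arm_command(rows="0.5 0 -1 0.5 0 0 0; 1 0 0 0 0 0 0; 1 0 0 0 0 0 0; 1 0 0 0 0 0 0; 1 0 0 0 0 0 0", squeeze=50)

```text
time_s: 12.48
position: [0.5123, 0.3105, 0.0747]
tool_rot: [[-0.344, 0.74, -0.578], [0.939, 0.27, -0.214], [-0.002, -0.616, -0.788]]
ft_force: [-3.0, -1.2, 3.3]
grip_width: 0.0081
```

>>> arm_command(rows="1 0 0 0 0 0 0; 1 0 -1 -8 0 0 0; 1 0 -3 -20 0 0 0; 1 0 -4 -25 0 0 0; 1 0 -6 -35 0 0 0")

```text
time_s: 12.9
position: [0.553, 0.3256, 0.1521]
tool_rot: [[-0.344, 0.739, -0.579], [0.939, 0.27, -0.214], [-0.002, -0.617, -0.787]]
ft_force: [1.2, 0.7, -1.4]
grip_width: 0.0081
```

```bash
python3 - <<'E'
from h import *
s=readout.observe(); p,R=now(); print(p,s["ft_force"],s["grip_width"],s["time_s"])
s0=rk(-76,0,0); print(s0)
q,Q=plan(p,R,[.56,.12,.26],Rp,1)
q,Q=plan(q,Q,s0+[0.001,0,.21],Rp,1)
E
```

```text
[0.553  0.3256 0.1521] [ 1.1671  0.7132 -1.3992] 0.008112501954028193 12.9
[ 0.599  -0.2348  0.    ]
1 -28 -17 -6 -5.4 1 2.9; 1 -29 -15 -8 -5.4 1 2.9; 1 -29 -12 -10 -5.4 1 2.9; 1 -29 -10 -12 -5.4 1 2.9; 1 -30 -7 -13 -5.3 1 2.9
1 -30 -4 -14 -5.4 1.1 2.9; 1 -29 -0.7 -15.3 -5.3 1 2.9
ends [0.56 0.12 0.26]
1 -35 5 5 0 0 0; 1 -35 5 5 0 0 0; 1 -36 4 5 0 0 0; 1 -35 5 5 0 0 0; 1 -36 4 5 0 0 0
1 -35 5 5 0 0 0; 1 -36 4 5 0 0 0; 1 -35 5 5 0 0 0; 1 -36 4 5 0 0 0; 1 -35.1 4.9 5 0 0 0
ends [ 0.6    -0.2348  0.21  ]
```

>>> arm_command(rows="1 -28 -17 -6 -5.4 1 2.9; 1 -29 -15 -8 -5.4 1 2.9; 1 -29 -12 -10 -5.4 1 2.9; 1 -29 -10 -12 -5.4 1 2.9; 1 -30 -7 -13 -5.3 1 2.9")

```text
time_s: 13.32
position: [0.5574, 0.1769, 0.2306]
tool_rot: [[-0.084, 0.981, -0.175], [0.996, 0.078, -0.041], [-0.026, -0.178, -0.984]]
ft_force: [1.8, -1.3, -1.0]
grip_width: 0.0083
```

>>> arm_command(rows="1 -30 -4 -14 -5.4 1.1 2.9; 1 -29 -0.7 -15.3 -5.3 1 2.9; 1 -35 5 5 0 0 0; 1 -35 5 5 0 0 0; 1 -36 4 5 0 0 0")

```text
time_s: 13.73
position: [0.5722, 0.0121, 0.2462]
tool_rot: [[0.017, 1.0, 0.005], [1.0, -0.017, 0.0], [0.0, 0.005, -1.0]]
ft_force: [1.1, -0.5, -2.2]
grip_width: 0.0079
```

>>> arm_command(rows="1 -35 5 5 0 0 0; 1 -36 4 5 0 0 0; 1 -35 5 5 0 0 0; 1 -36 4 5 0 0 0; 1 -35 5 5 0 0 0")

```text
time_s: 14.15
position: [0.5923, -0.1659, 0.2203]
tool_rot: [[0.017, 1.0, 0.003], [1.0, -0.017, 0.0], [0.0, 0.003, -1.0]]
ft_force: [0.7, 1.1, -1.0]
grip_width: 0.0079
```

>>> arm_command(rows="1 -36 4 5 0 0 0; 1 -35.1 4.9 5 0 0 0; 1 0 0 0 0 0 0; 1 0 0 0 0 0 0; 1 0 0 0 0 0 0")

```text
time_s: 14.57
position: [0.5999, -0.2349, 0.2101]
tool_rot: [[0.017, 1.0, 0.002], [1.0, -0.017, 0.001], [0.001, 0.002, -1.0]]
ft_force: [-0.9, -0.1, -1.9]
grip_width: 0.0076
```

```bash
python3 - <<'E'
from h import *
s=readout.observe(); p,R=now(); print(p,s["ft_force"],s["grip_width"],s["time_s"],s["q"])
print("err tool mm",R.T@(rk(-76,0,210)-p)*1e3,Ro.from_matrix(R.T@Rp).as_rotvec(degrees=True))
W=eyes.camera_model("wrist");w=eyes.get_image("wrist")[...,::-1]
D=eyes.camera_model("side");d=eyes.get_image("side")[...,::-1]
def z(im,c,x,y,k,W_,H_,pts):
    o=cv2.resize(im[y:y+H_//k,x:x+W_//k],(W_,H_),interpolation=cv2.INTER_CUBIC)
    for P,col in pts:
        u=(proj(c,P)-[x,y]+.5)*k; cv2.drawMarker(o,(int(u[0]),int(u[1])),col,cv2.MARKER_CROSS,9,1)
    return o
tn=[(rk(-76+a,b,zz),(0,0,255)) for a in(-9,9) for b in(-26,26) for zz in(22,64)]
bot=[(p+R@[0,0,.0855],(0,255,255))]
cv2.imwrite("pics/m9.png",np.hstack([z(d,D,215,105,8,400,560,tn+bot),z(w,W,190,110,4,400,560,tn)]))
E
```

```text
[ 0.5999 -0.2349  0.2101] [-0.9131 -0.1411 -1.8935] 0.007605848496950308 14.5667 [-31.9325  32.8695  61.6918   0.1165  85.3475 -30.9607]
err tool mm [ 0.0311 -0.9503  0.1427] [ 0.138  -0.0527  0.0189]
```

View pics/m9.png

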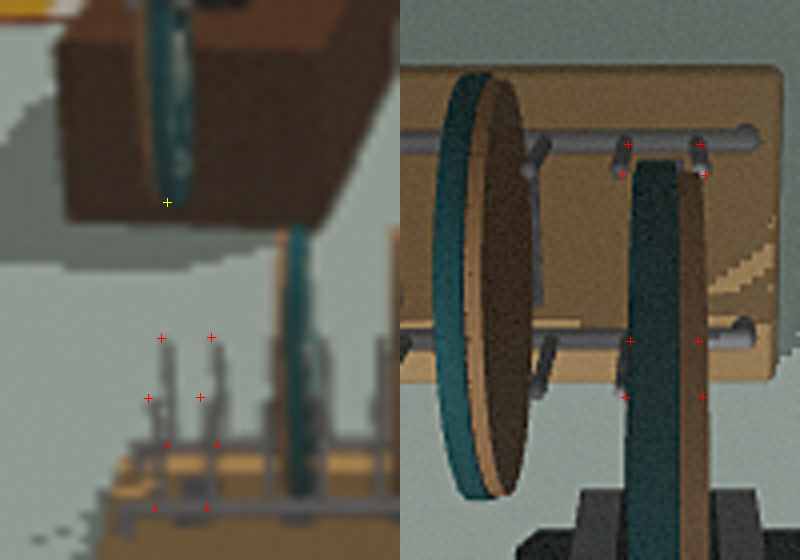

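Picture 11 shows the wrist overlay matching the slot0 tines within about 0.5 mm, and the held disc about 0.8 mm too far toward +x. I'll correct that and lower.

>>> arm_command(rows="1 0 -0.8 10 0.1 0 0; 1 0 0 20 0 0 0; 1 0 0 16 0 0 0; 1 0 0 8 0 0 0; 1 0 0 0 0 0 0")

```text
time_s: 15.08
position: [0.5984, -0.2338, 0.1539]
tool_rot: [[0.016, 1.0, -0.003], [1.0, -0.016, 0.003], [0.003, -0.003, -1.0]]
ft_force: [0.2, 0.2, -1.0]
grip_width: 0.0081
```

>>> arm_command(rows="1 0 0 5 0 0 0; 1 0 0 5 0 0 0; 1 0 0 5 0 0 0; 1 0 0 5 0 0 0; 1 0 0 4 0 0 0")

```text
time_s: 15.5
position: [0.599, -0.2348, 0.1316]
tool_rot: [[0.017, 1.0, 0.0], [1.0, -0.017, 0.001], [0.001, 0.0, -1.0]]
ft_force: [-0.1, 0.5, -1.9]
grip_width: 0.0077
```

>>> arm_command(rows="1 0 0 5 0 0 0; 1 0 0 5 0 0 0; 1 0 0 5 0 0 0; 1 0 0 5 0 0 0; 1 0 0 2 0 0 0")

```text
time_s: 15.92
position: [0.5988, -0.2347, 0.109]
tool_rot: [[0.017, 1.0, -0.001], [1.0, -0.017, 0.001], [0.001, -0.001, -1.0]]
ft_force: [-0.0, 1.0, -1.3]
grip_width: 0.0078
```

>>> arm_command(rows="1 0 0 1 0 0 0; 1 0 0 1 0 0 0; 1 0 0 1 0 0 0; 1 0 0 1 0 0 0; 1 0 0 0 0 0 0")

```text
time_s: 16.33
position: [0.599, -0.2349, 0.106]
tool_rot: [[0.017, 1.0, 0.0], [1.0, -0.017, 0.001], [0.001, 0.0, -1.0]]
ft_force: [0.3, 0.4, -1.6]
grip_width: 0.0083
```

>>> arm_command(rows="1 0 0 1 0 0 0; 1 0 0 1 0 0 0; 1 0 0 0 0 0 0")

```text
time_s: 16.58
position: [0.5991, -0.2349, 0.1042]
tool_rot: [[0.017, 1.0, 0.001], [1.0, -0.017, 0.001], [0.001, 0.001, -1.0]]
ft_force: [1.1, -0.1, -0.6]
grip_width: 0.0086
```

>>> arm_command(rows="1 0 0 1 0 0 0; 1 0 0 0 0 0 0")

```text
time_s: 16.75
position: [0.5992, -0.2349, 0.1039]
tool_rot: [[0.017, 1.0, 0.001], [1.0, -0.017, 0.0], [0.0, 0.001, -1.0]]
ft_force: [-1.4, 1.3, 4.8]
grip_width: 0.0082
```

Contact showed at z 0.1039, so it is seated like the first. I'll release and retreat.

>>> arm_command(rows="0.78 0 0 0 0 0 0; 0.78 0 0 0 0 0 0; 0.78 0 0 0 0 0 0; 0.78 0 0 0 0 0 0")

```text
time_s: 17.08
position: [0.599, -0.2349, 0.1029]
tool_rot: [[0.017, 1.0, 0.0], [1.0, -0.017, 0.001], [0.001, 0.0, -1.0]]
ft_force: [0.1, 0.1, 1.1]
grip_width: 0.0187
```

>>> arm_command(rows="0.78 0 0 -5 0 0 0; 0.78 0 0 -15 0 0 0; 0.78 0 0 -30 0 0 0; 0.78 0 0 -40 0 0 0; 0.78 0 0 -40 0 0 0")

```text
time_s: 17.5
position: [0.5985, -0.2347, 0.2344]
tool_rot: [[0.017, 1.0, -0.001], [1.0, -0.017, 0.002], [0.002, -0.001, -1.0]]
ft_force: [0.4, -0.5, 0.4]
grip_width: 0.0185
```

>>> arm_command(rows="0.78 30 0 0 0 0 0; 0.78 35 0 0 0 0 0; 0.78 35 0 0 0 0 0; 0.78 0 0 0 0 0 0; 0.78 0 0 0 0 0 0")

```text
time_s: 17.92
position: [0.6007, -0.1335, 0.2338]
tool_rot: [[0.014, 1.0, 0.001], [1.0, -0.014, 0.0], [0.0, 0.001, -1.0]]
ft_force: [0.3, -0.5, -0.3]
grip_width: 0.0187
```

```bash
python3 - <<'E'
from h import *
s=readout.observe(); p,R=now(); print(p,s["ft_force"],s["grip_width"],s["time_s"])
d=eyes.get_image("side")[...,::-1]; a=eyes.get_image("scene")[...,::-1]; w=eyes.get_image("wrist")[...,::-1]
f=lambda im,x,y,w,h,W,H:cv2.resize(im[y:y+h,x:x+w],(W,H),interpolation=cv2.INTER_CUBIC)
cv2.imwrite("pics/m10.png",np.vstack([np.hstack([f(d,220,120,100,75,400,300),f(a,155,105,100,75,400,300)]),np.hstack([cv2.resize(w,(400,300)),cv2.resize(a,(400,300))])]))
E
```

```text
[ 0.6007 -0.1335  0.2338] [ 0.34   -0.4852 -0.3281] 0.018725555976656705 17.9167
```

View pics/m10.png

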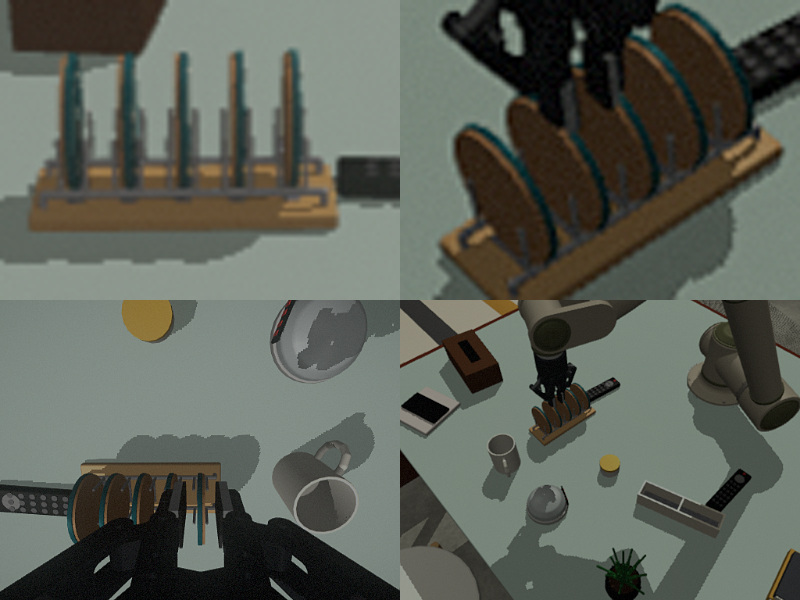

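Picture 12 shows five coasters standing at equal height, all cork to +x and teal to -x. The caddy is empty, the other things look unmoved, and the gripper is clear. Handing in.

```bash
python3 -c "
from rig import env
print(env.close_job())"
```

```text
the job is handed in; nothing more can be done
None
```

Both coasters from the caddy now stand upright in the rack's two free end slots. The first is in slot4 at the front and the second in slot0 at the back. I handed the job in at about 18 s of the 58 s limit.

**Seating:** I lowered each coaster slowly until it touched the rails. Contact showed at tool heights of 103.6 and 103.9 mm, where about 103 mm was expected for a fully seated disc. Forces stayed below about 5 N during placing and about 7 N when gripping.

**Final pictures:** All five coasters stand at the same height with glazed faces to the rack's front end. The caddy is empty, the other things look unmoved, and the gripper is clear.

**Disagreements:**
- The side camera put the rack about 2 mm further toward -x than the wrist camera did. I weighed both for slot4 and used each camera's disc-to-tine offset for slot0. Both coasters went in without noticeable side force.
- On the second grasp the arm stood a few millimetres off the planned pose. I corrected it before closing the fingers.

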